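# Find the soft machine foot and slide it into the scrap bay

### The arm

A 7-joint arm with a two-finger parallel gripper is mounted at the origin on the work surface. World frame = base frame: x ahead of the robot, y to its left, z up, the work surface at z = 0. Lengths are in m, angles in rad, forces in N, time in s.
With the tool pointing down it reaches from about 0.4 to 0.875 m from the base axis. Payload 19.3 kg.
Tool frame: the origin (TCP) lies between the finger pads; the fingertips stand 17 mm ahead of it and the grasp point (between the pads) lies 2 mm behind it; z points along the fingers, x is the direction in which the jaws open and shut, and the axes are right-handed (so a half turn about z gives the same grasp; the last joint's range is limited). The gripper opens to 85 mm and grips with 20 to 120 N. Pads are 22 mm wide; open, the fingers measure 114 mm over their backs; the gripper's body (76 mm by 85 mm) begins 54 mm behind the grasp point. The pads swing forward as they close: fully open they stand 13 mm farther back than shut.
Start: joints at [1.225, 0.521, -0.036, 1.599, 0.021, 1.021, -0.113], TCP at [0.17, -0.601, 0.248] pointing down, gripper open.
Joint ranges: [-2.91, 2.91], [-0.3, 2.13], [-1.5, 1.42], [0.17, 2.43], [-1.26, 4.41], [0.16, 1.93], [-2.52, 2.52]. Speed limits (rad/s): [1.89, 1.89, 2.39, 2.39, 3.01, 3.01, 3.01].

### API

Orientations are given as [roll, pitch, yaw] about the fixed x, y, z axes, in that order (R = Rz(yaw) Ry(pitch) Rx(roll)).
In Python, from workcell import bot gives the robot as it stands. The module is installed in compiled form; this text tells all that it offers.
- The arm moves only by the tool arm_command, never from a script. Its argument "targets" is a list of rows, each a list of 6 numbers: the shift along the tool's x, y, z in mm, then the turn, a rotation vector about the tool's x, y, z in degrees. In form: [[x, y, z, wx, wy, wz], ...]. A call has 1 to 8 rows; each row shifts and turns the pose as measured when the row begins, along the tool's axes as they then stand; what a row does not reach is not made up. A row lasts 1/10 s, in which the tool goes at most 50 mm and 8.59 degrees, less where a joint would pass 70% of its speed; a pose out of reach is approached as far as the arm can. A call is refused whole if a number of a shift passes 50 or a number of a turn 8.59, either way. A call with a gripper value outside its range is refused whole. "grip" is the opening in per cent of the stroke, from 0 (shut) to 100 (fully open), set as the call begins (left out, the last holds). The fingers move at their own pace and stop on an object; "grip_force" is the grip in N (left out, the last holds). Time passes only in rows, so rows that do not move let the fingers close. It gives the time, the measured TCP pose, the force and the opening at its end, in the units of the state.
- bot.observe(): the state, without advancing time (a new reading comes with each control period).
- bot.grab_frame(name): name is "scene" or "top"; returns a dict with "color" (384x512x3 uint8, red, green, blue), "depth" (384x512 float32, m along the optical axis (not along the pixel's ray), 0 where there is no reading), "fov_y" (degrees; the focal length in pixels is half the picture's height over the tangent of half this angle, whatever the lens; pixels are square), "cx", "cy" (the principal point, pixels), "R" (3x3) and "t" (3): a world point X has camera coordinates R X + t. Camera axes: x right, y down, z forward; pixel columns grow to the right and rows downward; lengths in m; the calibration is good to about 2 mm. A picture is of the moment at which its call begins.
- bot.job_done(): hands the job in, once; it reports no verdict.
The state is a dict: "clock": time; "qpos": joint angles; "qd": joint speeds; "joint_efforts": joint torques, N m; "position": TCP position; "tool_rot": TCP orientation; "force": force on the tool from outside, world axes, zero at the start; "moment": the same for the moment, N m; "grip_width": finger opening in m.
Only numpy, scipy, OpenCV 4.12 (cv2) and the standard library are available. Lean on these libraries where they do the work, as an engineer would, in place of code of your own. Each camera call takes 0.05 s, during which the arm holds its last target. There are 200 camera calls.

### The job

One of the three rubber feet for the reactor stand has gone soft. Going from the leftmost to the rightmost foot (left as the robot sees it, +y), press each top plate straight down about 10 mm, hold it a moment and let it rise, feeling which foot resists least. Then slide that soft foot along the bench, upright and without lifting it, until it stands wholly inside the three-walled scrap bay; leave the two good feet and everything else where they are.

Things in the scene. Friction and masses are not known exactly. Their poses are not given: they have to be found in the camera images.
- foot_a: a round rubber-metal machine foot standing loose on the bench, 64 mm tall, about 0.5 kg: a steel base disc 80 mm across and 16 mm thick, black ribbed rubber 72 mm across above it, and a flat steel top plate 68 mm across and 8 mm thick. Origin: centre of its underside, z up. The three feet look the same and change places; which one is soft can only be felt
- foot_b: a round rubber-metal machine foot standing loose on the bench, 64 mm tall, about 0.5 kg: a steel base disc 80 mm across and 16 mm thick, black ribbed rubber 72 mm across above it, and a flat steel top plate 68 mm across and 8 mm thick. Origin: centre of its underside, z up. The three feet look the same and change places; which one is soft can only be felt
- foot_c: a round rubber-metal machine foot standing loose on the bench, 64 mm tall, about 0.5 kg: a steel base disc 80 mm across and 16 mm thick, black ribbed rubber 72 mm across above it, and a flat steel top plate 68 mm across and 8 mm thick. Origin: centre of its underside, z up. The three feet look the same and change places; which one is soft can only be felt
- plate_a (a joint): how far the top plate of foot_a is pressed down, in m: 0 at rest (plate top 64 mm above the bench), grows as it sinks, mechanical stop at 0.014. The rubber acts as a spring and lifts the plate again: pressed 10 mm, a good foot pushes back with some 15 to 18 N, the soft one with about 5 N
- plate_b (a joint): how far the top plate of foot_b is pressed down, in m: 0 at rest (plate top 64 mm above the bench), grows as it sinks, mechanical stop at 0.014. The rubber acts as a spring and lifts the plate again: pressed 10 mm, a good foot pushes back with some 15 to 18 N, the soft one with about 5 N
- plate_c (a joint): how far the top plate of foot_c is pressed down, in m: 0 at rest (plate top 64 mm above the bench), grows as it sinks, mechanical stop at 0.014. The rubber acts as a spring and lifts the plate again: pressed 10 mm, a good foot pushes back with some 15 to 18 N, the soft one with about 5 N
- bay: the scrap bay, fixed to the bench: three upright aluminium walls 4 mm thick and 30 mm high around a flat floor patch level with the bench (no step), open at one end, toward the feet (the robot's right, -y). Inside 140 mm wide (along its own y) and 100 mm deep (along its own x). Origin: middle of its open mouth, at bench level; x points into the bay (roughly world +y, the robot's left), y along the mouth
- bottle: bystander: amber bottle 60 mm across, 130 mm tall; origin centre of underside
- beaker: bystander: glass beaker 70 mm across, 90 mm tall; origin centre of underside
- wrench: bystander: steel wrench 170 mm long, lying flat along its x; origin under its middle
- flange: bystander: plain steel flange ring 80 mm across, 18 mm thick, lying flat; origin centre of underside
- jar: bystander: white plastic jar 64 mm across, 75 mm tall; origin centre of underside
- screwdriver: bystander: screwdriver 180 mm long, lying along its x; origin under its middle
There are look-alikes about, which are no part of the job. Leave any green or turquoise look-alike of the foot_b alone.

How it is judged:
On the way, in this order (a step that is already met when the one before it is completed fails the run):
1. the leftmost foot's plate is held at least 7 mm down (((value of joint plate_a above 0.007 m and world y of foot_a above 0.02 m) or (value of joint plate_b above 0.007 m and world y of foot_b above 0.02 m) or (value of joint plate_c above 0.007 m and world y of foot_c above 0.02 m))), for 0.2 s.
2. the middle foot's plate is held at least 7 mm down (((value of joint plate_a above 0.007 m and world y of foot_a between -0.125 and 0.02 m) or (value of joint plate_b above 0.007 m and world y of foot_b between -0.125 and 0.02 m) or (value of joint plate_c above 0.007 m and world y of foot_c between -0.125 and 0.02 m))), for 0.2 s.
3. the rightmost foot's plate is held at least 7 mm down (((value of joint plate_a above 0.007 m and world y of foot_a below -0.125 m) or (value of joint plate_b above 0.007 m and world y of foot_b below -0.125 m) or (value of joint plate_c above 0.007 m and world y of foot_c below -0.125 m))), for 0.2 s.
4. the soft foot is inside the scrap bay (x of foot_b in the frame of bay between 0.037 and 0.064 m and y of foot_b in the frame of bay between -0.034 and 0.034 m), for 0.2 s.
At the end, for the whole second after the job is handed in: The soft foot stands upright and at rest on the bench, wholly inside the scrap bay (its edge at most 3 mm outside the mouth line); all plates have risen; the two good feet are within 30 mm of where they started (all of step 4 and height (world z) of foot_b below 0.006 m and angle between foot_b's own z axis and vertical below 0.1 rad and linear speed of foot_b below 0.01 m/s and value of joint each of plate_a, plate_b, plate_c below 0.003 m and distance of each of foot_a, foot_c from where it was at the start of the episode below 0.03 m); the robot touches nothing.
It fails at once if a foot is lifted more than 15 mm or tipped more than 17 degrees (height (world z) of any of foot_a, foot_b, foot_c above 0.015 m or angle between any of foot_a, foot_b, foot_c's own z axis and vertical above 0.3 rad).
It fails at once if a good foot is moved more than 30 mm (distance of any of foot_a, foot_c from where it was at the start of the episode above 0.03 m).
It fails at once if a bystander is moved more than 40 mm (distance of any of bottle, beaker, wrench, flange, jar, screwdriver from where it was at the start of the episode above 0.04 m).
It also fails if it takes over 69 s, if anything falls off the work surface, if the arm or the gripper's body presses on something with over 40 N, if the wrist force passes 120 N, or if a joint passes its speed limit or range.

## Working session

There is one attempt and no reset: what is moved stays moved. The work goes in short steps, Python scripts to look and compute and a tool call to move; the robot and the scene stay as the last step left them, time stands still between calls to the robot, and variables do not carry over. Pictures are saved under pics/ and viewed, about 8 in all and at most 12, crops included, and the job is handed in when it is done.

Besides the shell and the picture viewer there is one more tool, called after "Call:" as name(argument=value, ...) on one line, values as JSON. arm_command: Moves the arm, as the interface text tells. Its arguments: {"type":"object","properties":{"targets":{"type":"array"},"grip":{"type":"number"},"grip_force":{"type":"number"}},"required":["targets"]}

```bash
mkdir -p pics
cat > h.py <<'E'
import numpy as np, cv2
from workcell import bot
def grab(n):
    f=bot.grab_frame(n); f['f']=f['color'].shape[0]/2/np.tan(np.radians(f['fov_y'])/2); return f
def save(f,p,box=None,s=1):
    c=f['color'][...,::-1]
    if box: c=c[box[1]:box[3],box[0]:box[2]]
    cv2.imwrite(p,cv2.resize(c,None,fx=s,fy=s,interpolation=cv2.INTER_CUBIC))
def cloud(f):
    d=f['depth']; v,u=np.mgrid[:d.shape[0],:d.shape[1]]
    c=np.stack([(u-f['cx'])/f['f']*d,(v-f['cy'])/f['f']*d,d],-1)
    return (c-f['t'])@f['R']
def px(f,u,v,z):
    r=np.array([(u-f['cx'])/f['f'],(v-f['cy'])/f['f'],1])@f['R']; o=-np.array(f['t'])@f['R']
    return o+r*(z-o[2])/r[2]
E
python3 - <<'E'
from h import *
print(bot.observe())
for n in('scene','top'):
    f=grab(n); np.save(n+'.npy',f,allow_pickle=True); save(f,f'pics/{n}0.png',s=1.5)
    print(n,-np.array(f['t'])@f['R'],f['f'])
E
```

```text
{'clock': 0.0, 'qpos': array([ 1.22480814,  0.52201102, -0.0363423 ,  1.59999373,  0.02119875,
        1.02110739, -0.11280475]), 'qd': array([ 7.25917013e-04,  5.38137247e-04, -6.27233049e-04, -2.52264952e-04,
       -1.24191554e-04,  1.63028336e-03,  6.32364268e-05]), 'joint_efforts': array([-1.62222937e-04, -9.27125287e+01,  1.97964147e+00, -3.69936812e+01,
        1.78117049e-02,  8.09679885e-03, -3.70414909e-05]), 'position': array([ 0.17007916, -0.60108475,  0.24773253]), 'tool_rot': array([ 3.14151994e+00,  1.13222000e-03, -1.29501090e+00]), 'force': array([ 0.68474511, -0.10027712, -1.26478162]), 'moment': array([ 0.03403346,  0.0008148 , -0.0032572 ]), 'grip_width': 0.08529027823005565}
scene [ 1.17946863 -0.57855349  0.56879622] 379.5193412338186
top [ 0.49711406 -0.0391643   1.10925992] 390.4900768109902
```

View pics/top0.png

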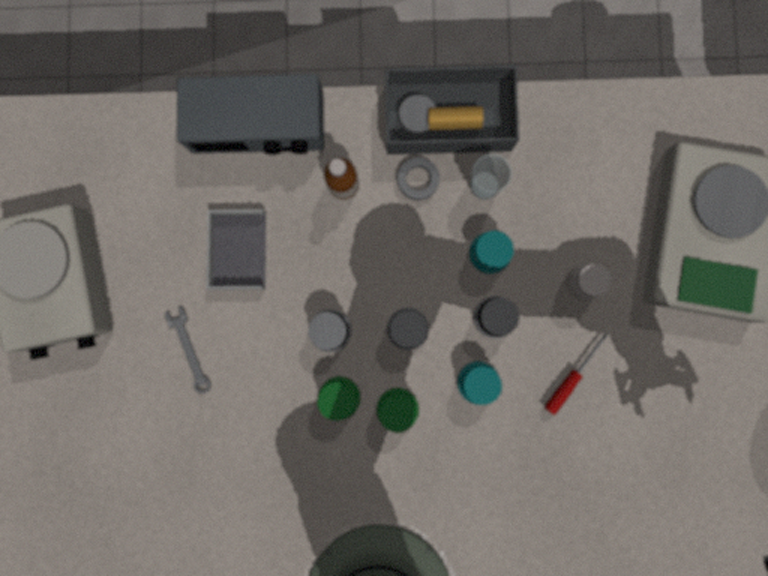

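View pics/scene0.png

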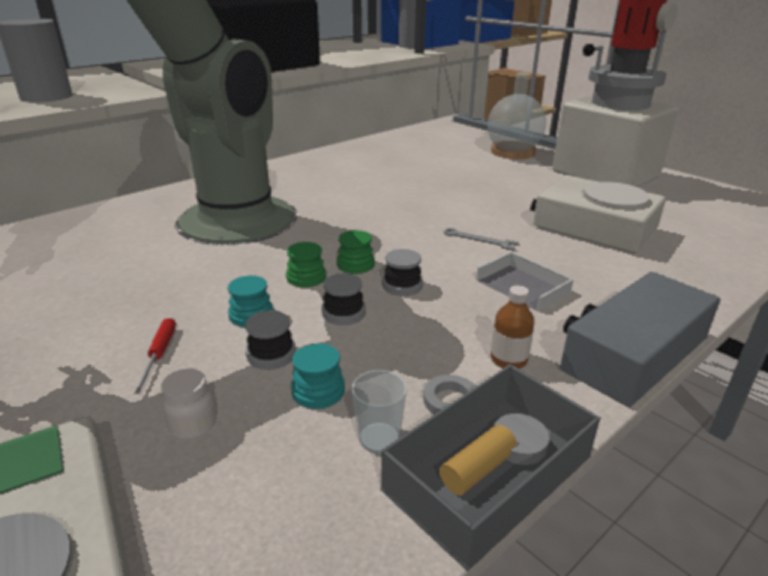

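The top view has +x up and +y to the left, shown at 1.5x. The feet are the grey-topped discs at (328,331), (408,329) and (498,316). Look-alikes to leave alone are green at (338,398) and (397,410), and turquoise at (492,251) and (480,384). Other grey discs are the jar at (594,280), a disc in the tray at (417,113), and the flange at (417,177). The bay is at (238,248), with its mouth to the right.

Run:
```python
from h import *
f=np.load('top.npy',allow_pickle=True).item(); P=cloud(f)
for n,u,v in [('L',328,331),('M',408,329),('R',498,316),('g1',338,398),('g2',397,410),('t1',492,251),('t2',480,384),('jar',594,280),('beaker',488,175),('bottle',340,177)]:
    u/=1.5;v/=1.5
    p=px(f,u,v,.064)
    m=(np.abs(P[...,2]-.064)<.006)&(np.hypot(P[...,0]-p[0],P[...,1]-p[1])<.055)
    q=P[m]; 
    if len(q)<20: print(n,p,len(q),P[int(v),int(u)]);continue
    mn,mx=q.min(0),q.max(0); print(n,p.round(3),len(q),'mean',q.mean(0).round(3),'mid',((mn+mx)/2).round(3),'size',(mx-mn).round(3))
# bay walls
m=(P[...,2]>.02)&(P[...,2]<.04)&(P[...,1]>.18)&(P[...,1]<.34)&(P[...,0]>.4)&(P[...,0]<.65)
q=P[m]; print(len(q),q.min(0),q.max(0)); print(cv2.minAreaRect(q[:,:2].astype(np.float32)))
save(f,'pics/crop1.png',(120,120,370,290),3.2)
```

```text
L [0.494 0.078 0.064] 499 mean [0.496 0.079 0.064] mid [0.496 0.079 0.064] size [0.064 0.065 0.012]
M [ 0.495 -0.065  0.064] 498 mean [ 0.496 -0.066  0.064] mid [ 0.497 -0.066  0.064] size [0.067 0.067 0.011]
R [ 0.514 -0.225  0.064] 516 mean [ 0.515 -0.229  0.064] mid [ 0.515 -0.229  0.064] size [0.067 0.067 0.011]
g1 [0.375 0.062 0.064] 507 mean [0.371 0.065 0.064] mid [0.371 0.064 0.064] size [0.064 0.067 0.011]
g2 [ 0.353 -0.042  0.064] 518 mean [ 0.349 -0.043  0.064] mid [ 0.348 -0.043  0.064] size [0.068 0.064 0.012]
t1 [ 0.631 -0.218  0.064] 498 mean [ 0.636 -0.223  0.064] mid [ 0.637 -0.224  0.064] size [0.066 0.065 0.011]
t2 [ 0.396 -0.189  0.064] 524 mean [ 0.394 -0.194  0.064] mid [ 0.394 -0.194  0.064] size [0.066 0.066 0.012]
jar [ 0.575 -0.397  0.064] 24 mean [ 0.573 -0.372  0.066] mid [ 0.576 -0.375  0.065] size [0.051 0.017 0.01 ]
beaker [ 0.769 -0.216  0.064] 66 mean [ 0.774 -0.224  0.064] mid [ 0.766 -0.218  0.064] size [0.064 0.062 0.012]
bottle [0.772 0.052 0.064] 35 mean [0.754 0.045 0.064] mid [0.76  0.05  0.064] size [0.031 0.057 0.012]
130 [0.57633563 0.2031164  0.02002518] [0.64904569 0.30738691 0.03276748]
((0.5905008912086487, 0.2707749903202057), (0.12475395202636719, 0.05865238606929779), 54.83399200439453)
```

View pics/crop1.png

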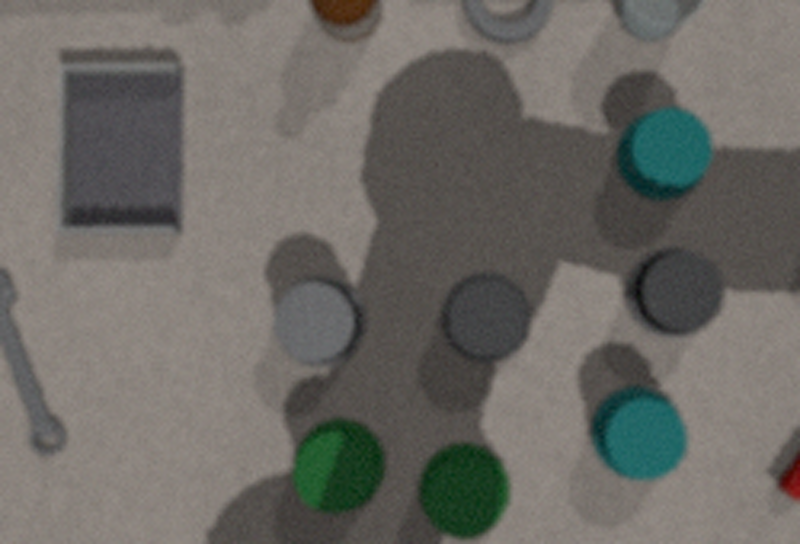

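Run:
```python
from h import *
f=np.load('top.npy',allow_pickle=True).item()
for n,x,y,z in [('outer BL top',62,65,.03),('mouth top',182,65,.03),('outer bl bottom',62,226,.03),('mouth bottom',180,229,.03),('in BL top',68,74,.03),('mouth in top',181,72,.03),('mouth floor mid',183,145,0)]:
    print(n,px(f,120+x/3.2-.5,120+y/3.2-.5,z).round(3))
save(f,'pics/bay.png',(130,130,190,200),8)
```

```text
outer BL top [0.725 0.304 0.03 ]
mouth top [0.723 0.198 0.03 ]
outer bl bottom [0.583 0.304 0.03 ]
mouth bottom [0.578 0.2   0.03 ]
in BL top [0.717 0.299 0.03 ]
mouth in top [0.716 0.199 0.03 ]
mouth floor mid [0.656 0.204 0.   ]
```

View pics/bay.png

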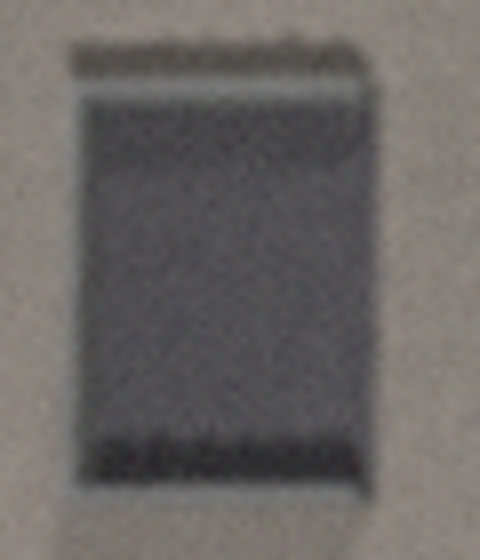

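Call:
arm_command(targets=[[0,0,0,0,0,-8.5],[0,0,0,0,0,-8.5],[0,0,0,0,0,-8.5],[0,0,0,0,0,-8.5],[0,0,0,0,0,-8.5],[0,0,0,0,0,-8.5],[0,0,0,0,0,-8.5],[0,0,0,0,0,-8.5]], grip=0, grip_force=25)

```text
clock: 0.9
position: [0.1699, -0.5996, 0.2451]
tool_rot: [-3.136, 0.003, -0.092]
force: [0.6, -0.4, 0.0]
grip_width: -0.0004
```

The bay crop shows walls spanning x 0.58–0.72 and a mouth line at y≈0.20, so the bay is nearly square to the axes. Its inner size agrees with 140 x 100 mm. My target for the foot is about (0.652, 0.250). I'm moving above the left foot at (0.496, 0.079).

Call:
arm_command(targets=[[40,0,0,0,0,-5.3],[40,-40,0,0,0,0],[35,-48,0,0,0,0],[35,-48,0,0,0,0],[30,-48,0,0,0,0],[30,-48,0,0,0,0],[30,-48,0,0,0,0],[20,-48,0,0,0,0]])

```text
clock: 1.7
position: [0.4024, -0.3107, 0.243]
tool_rot: [-3.133, 0.005, -0.001]
force: [1.8, -0.4, -0.7]
grip_width: -0.0001
```

Call:
arm_command(targets=[[12,-48,0,0,0,0],[12,-48,0,0,0,0],[12,-48,0,0,0,0],[12,-48,0,0,0,0],[12,-48,0,0,0,0],[12,-48,0,0,0,0],[12,-48,0,0,0,0],[12,-48,0,0,0,0]])

```text
clock: 2.5
position: [0.4971, 0.0778, 0.2453]
tool_rot: [-3.134, 0.006, -0.002]
force: [1.0, -0.8, -0.0]
grip_width: 0.0001
```

Call:
arm_command(targets=[[0,0,0,0,0,0],[0,0,0,0,0,0]])

```text
clock: 2.7
position: [0.4972, 0.0853, 0.2451]
tool_rot: [-3.131, 0.006, 0.007]
force: [0.7, -0.4, -0.6]
grip_width: -0.0001
```

Call:
arm_command(targets=[[-1,6,25,0,0,0],[0,0,25,0,0,0],[0,0,25,0,0,0],[0,0,25,0,0,0],[0,0,25,0,0,0],[0,0,20,0,0,0],[0,0,5,0,0,0],[0,0,0,0,0,0]])

```text
clock: 3.5
position: [0.4951, 0.0736, 0.0901]
tool_rot: [-3.133, 0.006, -0.001]
force: [0.2, 0.1, 1.3]
grip_width: 0.0001
```

Call:
arm_command(targets=[[0,-3,5,0,0,0],[0,0,4,0,0,0],[0,0,4,0,0,0],[0,0,4,0,0,0],[0,0,2,0,0,0],[0,0,0,0,0,0]])

```text
clock: 4.1
position: [0.4963, 0.0762, 0.0736]
tool_rot: [-3.134, 0.002, -0.002]
force: [-4.8, -0.9, 12.6]
grip_width: -0.0001
```

Call:
arm_command(targets=[[0,0,0,0,0,0],[0,0,0,0,0,0]])

```text
clock: 4.3
position: [0.4963, 0.0762, 0.0746]
tool_rot: [-3.135, 0.001, -0.002]
force: [-4.2, -1.3, 12.5]
grip_width: -0.0004
```

Call:
arm_command(targets=[[0,0,3,0,0,0],[0,0,2,0,0,0],[0,0,1,0,0,0],[0,0,1,0,0,0],[0,0,0.5,0,0,0],[0,0,0.5,0,0,0]])

```text
clock: 4.9
position: [0.4962, 0.0762, 0.0703]
tool_rot: [-3.137, -0.002, -0.002]
force: [-7.1, -1.7, 18.8]
grip_width: -0.0
```

The left foot gives 18.8 N at about 10.7 mm, so it is good. Next I hold, lift, and go to the middle foot.

Call:
arm_command(targets=[[0,0,0.5,0,0,0],[0,0,0.5,0,0,0],[0,0,-10,0,0,0],[0,0,-20,0,0,0],[0,0,-20,0,0,0],[0,35,-5,0,0,0],[0,48,0,0,0,0],[0,45,0,0,0,0]])

```text
clock: 5.7
position: [0.4982, -0.0486, 0.1296]
tool_rot: [-3.136, -0.01, 0.01]
force: [1.3, -0.3, -0.8]
grip_width: -0.0002
```

Call:
arm_command(targets=[[0,10,0,0,0,0],[0,0,0,0,0,0]])

```text
clock: 5.9
position: [0.4981, -0.0651, 0.1297]
tool_rot: [-3.138, -0.01, 0.002]
force: [-0.1, 0.4, -0.2]
grip_width: -0.0003
```

Call:
arm_command(targets=[[-1,0,15,0,0,0],[0,0,15,0,0,0],[0,0,9,0,0,0],[0,0,4,0,0,0],[0,0,4,0,0,0],[0,0,4,0,0,0],[0,0,3,0,0,0],[0,0,2,0,0,0]])

```text
clock: 6.7
position: [0.4994, -0.0595, 0.0732]
tool_rot: [-3.138, -0.014, 0.006]
force: [-1.4, -1.7, 4.3]
grip_width: -0.0001
```

Call:
arm_command(targets=[[0,0,0,0,0,0]])

```text
clock: 6.8
position: [0.4994, -0.0595, 0.0732]
tool_rot: [-3.138, -0.014, 0.006]
force: [-1.9, 0.3, 4.7]
grip_width: 0.0004
```

Call:
arm_command(targets=[[0,0,2,0,0,0],[0,0,1,0,0,0],[0,0,0.5,0,0,0],[0,0,0.5,0,0,0]])

```text
clock: 7.2
position: [0.4994, -0.0596, 0.0694]
tool_rot: [-3.138, -0.014, 0.006]
force: [-1.7, -0.3, 5.2]
grip_width: -0.0
```

Call:
arm_command(targets=[[0,0,0,0,0,0],[0,0,-15,0,0,0],[0,0,-20,0,0,0],[0,0,-20,0,0,0],[2,40,-5,0,0,0],[4,48,0,0,0,0],[4,48,0,0,0,0],[4,25,0,0,0,0]])

```text
clock: 8.0
position: [0.5165, -0.2217, 0.1319]
tool_rot: [-3.136, -0.019, 0.015]
force: [-0.9, 1.4, 0.2]
grip_width: 0.0003
```

Call:
arm_command(targets=[[0,0,0,0,0,0],[0,0,0,0,0,0]])

```text
clock: 8.2
position: [0.5163, -0.2258, 0.1314]
tool_rot: [-3.137, -0.019, 0.009]
force: [-0.2, 0.8, 0.1]
grip_width: 0.0001
```

The middle foot gives 5.2 N at about 11.6 mm, which makes it the soft one. Now the right foot.

Call:
arm_command(targets=[[0,2,15,0,-1,0],[0,0,15,0,0,0],[0,0,9,0,0,0],[0,0,4,0,0,0],[0,0,4,0,0,0],[0,0,4,0,0,0],[0,0,4,0,0,0],[0,0,3,0,0,0]])

```text
clock: 9.0
position: [0.5171, -0.2234, 0.0696]
tool_rot: [-3.137, -0.0, 0.015]
force: [-5.9, 1.5, 17.7]
grip_width: 0.0001
```

Call:
arm_command(targets=[[0,0,2,0,0,0],[0,0,1,0,0,0]])

```text
clock: 9.2
position: [0.5171, -0.2234, 0.0679]
tool_rot: [-3.138, -0.0, 0.015]
force: [-6.6, 1.0, 19.4]
grip_width: -0.0
```

The right foot gives 19 N, so it is good. The middle foot is the soft one. I lift, open the gripper, and go back above it.

Call:
arm_command(targets=[[0,0,0,0,0,0],[0,0,0,0,0,0],[0,0,-15,0,0,0],[0,0,-25,0,0,0],[0,0,-35,0,0,0],[-4,-45,-5,0,0,0],[-8,-48,0,0,0,0],[-8,-45,0,0,0,0]], grip=100)

```text
clock: 10.0
position: [0.5, -0.0876, 0.1557]
tool_rot: [3.141, -0.016, 0.006]
force: [0.7, 0.8, -0.2]
grip_width: 0.0857
```

Call:
arm_command(targets=[[0,-15,0,0,0,0],[0,0,0,0,0,0],[0,0,0,0,0,0]])

```text
clock: 10.3
position: [0.4991, -0.0663, 0.1572]
tool_rot: [3.141, -0.018, 0.014]
force: [0.0, -0.6, 0.6]
grip_width: 0.0851
```

Run:
```python
from h import *
f=grab('scene'); save(f,'pics/s1.png',(130,60,370,240),3.2)
print(bot.observe()['position'],bot.observe()['tool_rot'])
t=grab('top'); P=cloud(t)
for n,x,y in [('L',.496,.079),('M',.496,-.066),('R',.515,-.229)]:
    q=P[(np.abs(P[...,2]-.064)<.006)&(np.hypot(P[...,0]-x,P[...,1]-y)<.055)]
    print(n,len(q), q.mean(0).round(3) if len(q) else '')
```

```text
[ 0.49923598 -0.06652494  0.15722892] [ 3.14120677 -0.01802582  0.01349734]
L 496 [0.496 0.079 0.064]
M 0 
R 510 [ 0.515 -0.229  0.064]
```

View pics/s1.png

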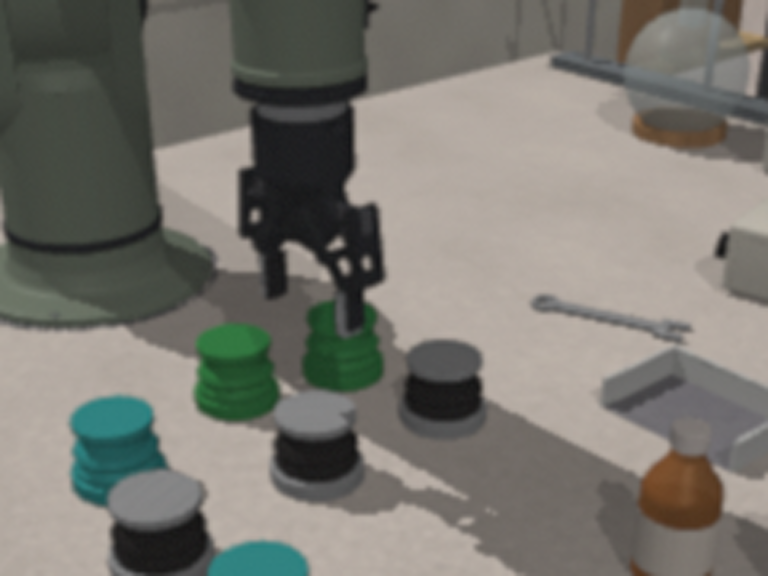

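The left and right feet haven't moved, at (0.496,0.079) and (0.515,-0.229). The picture shows the open gripper hanging above the middle foot at (315,440), with its jaws along x. I descend around the plate.

Call:
arm_command(targets=[[-2,0,15,0,-1,0.7],[0,0,20,0,0,0],[0,0,15,0,0,0],[0,0,0,0,0,0]])

```text
clock: 10.8
position: [0.497, -0.0715, 0.103]
tool_rot: [3.14, 0.003, -0.008]
force: [-1.2, -0.1, 0.4]
grip_width: 0.0854
```

Run:
```python
from h import *
o=bot.observe(); print(o['position'],o['tool_rot'])
f=grab('scene'); P=cloud(f)
q=P[(np.abs(P[...,2]-.064)<.004)&(np.hypot(P[...,0]-.496,P[...,1]+.066)<.05)]
print(len(q),q.mean(0),(q.min(0)+q.max(0))/2,q.max(0)-q.min(0))
save(f,'pics/s2.png',(180,130,260,220),7)
```

```text
[ 0.49703116 -0.07154831  0.10296412] [ 3.14036332e+00  3.11257985e-03 -8.47238538e-03]
287 [ 0.49993161 -0.06597082  0.06441024] [ 0.49858893 -0.06327384  0.06369696] [0.06642673 0.06489891 0.00698786]
```

View pics/s2.png

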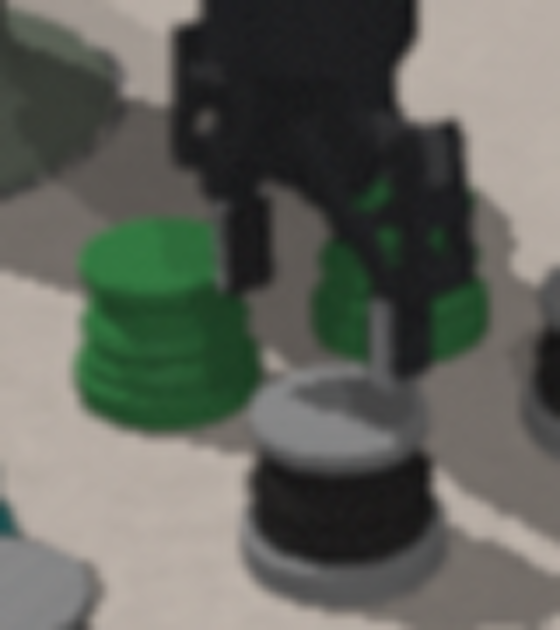

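Run:
```python
from h import *
f=np.load('scene.npy',allow_pickle=True).item()
for n,p in [('near tip z.095',(.54,-.0715,.095)),('near tip z.086',(.54,-.0715,.086)),('far tip',(.454,-.0715,.095)),('plate+x',(.532,-.066,.064)),('plate c',(.498,-.066,.064)),('tcp',(.497,-.0715,.103))]:
    c=f['R']@np.array(p)+f['t']; u=c[0]/c[2]*f['f']+f['cx'];v=c[1]/c[2]*f['f']+f['cy']; print(n,((u-180+.5)*7).round(),((v-130+.5)*7).round())
```

```text
near tip z.095 391.0 392.0
near tip z.086 392.0 414.0
far tip 247.0 306.0
plate+x 391.0 453.0
plate c 333.0 417.0
tcp 316.0 329.0
```

The crop shows the near fingertip at (400,385) and the far one at (245,290). That puts the open tips only about 4 mm ahead of the TCP, and the jaws straddle the plate as planned. I continue down to TCP z≈0.045.

Call:
arm_command(targets=[[1,-5,15,0,0,0],[0,0,15,0,0,0],[0,0,14,0,0,0],[0,0,8,0,0,0],[0,0,0,0,0,0]])

```text
clock: 11.35
position: [0.4995, -0.0686, 0.051]
tool_rot: [3.14, 0.001, -0.013]
force: [-0.6, -0.0, 0.3]
grip_width: 0.0853
```

Call:
arm_command(targets=[[0,0,0,0,0,0],[0,0,0,0,0,0],[0,0,0,0,0,0],[0,0,0,0,0,0],[0,0,0,0,0,0]], grip=65, grip_force=20)

```text
clock: 11.85
position: [0.4991, -0.0689, 0.0524]
tool_rot: [3.139, 0.002, -0.013]
force: [-3.2, 1.2, 1.2]
grip_width: 0.0671
```

Call:
arm_command(targets=[[8,0,0,0,0,0],[15,0,0,0,0,0],[18,0,0,0,0,0],[18,0,0,0,0,0],[18,0,0,0,0,0],[18,-5,0,0,0,0]])

```text
clock: 12.45
position: [0.5934, -0.0674, 0.0521]
tool_rot: [3.136, 0.008, -0.015]
force: [-4.8, -1.9, 1.3]
grip_width: 0.0669
```

Run:
```python
from h import *
o=bot.observe(); print(o['position'],o['tool_rot'],o['force'])
f=grab('scene'); save(f,'pics/s3.png',(160,130,340,270),4)
```

```text
[ 0.59343342 -0.06735198  0.05213424] [ 3.13601974  0.00795962 -0.01478832] [-4.81094632 -1.89790273  1.32251895]
```

View pics/s3.png

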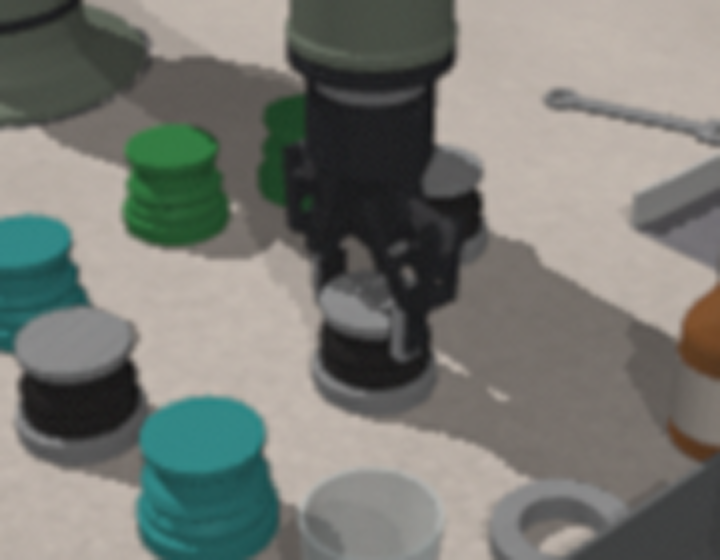

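The foot is upright and flat on the bench at (375,345), moving with the gripper. I drag on toward the bay.

Call:
arm_command(targets=[[10,-12,0,0,0,0],[10,-20,0,0,0,0],[8,-24,0,0,0,0],[5,-24,0,0,0,0],[3,-24,0,0,0,0],[2,-24,0,0,0,0],[2,-20,0,0,0,0],[2,-12,0,0,0,0]])

```text
clock: 13.3
position: [0.6431, 0.0886, 0.0512]
tool_rot: [3.128, 0.003, -0.023]
force: [-0.9, -4.7, 2.0]
grip_width: 0.0669
```

Call:
arm_command(targets=[[3,-12,0,0.5,0,-0.5],[3,-20,0,0,0,0],[3,-22,0,0,0,0],[1,-22,0,0,0,0],[0,-20,0,0,0,0],[0,-14,0,0,0,0],[0,-8,0,0,0,0],[0,0,0,0,0,0]])

```text
clock: 14.1
position: [0.6578, 0.2049, 0.0505]
tool_rot: [3.134, 0.001, -0.018]
force: [-0.9, 4.4, 2.7]
grip_width: 0.0671
```

Run:
```python
from h import *
o=bot.observe(); print(o['position'],o['tool_rot'],o['force'])
f=grab('scene'); save(f,'pics/s4.png',(260,120,420,250),4.5)
```

```text
[0.65782907 0.20488811 0.05045794] [ 3.13366329e+00  9.98677760e-04 -1.76695460e-02] [-0.9189607   4.42392851  2.72076472]
```

View pics/s4.png

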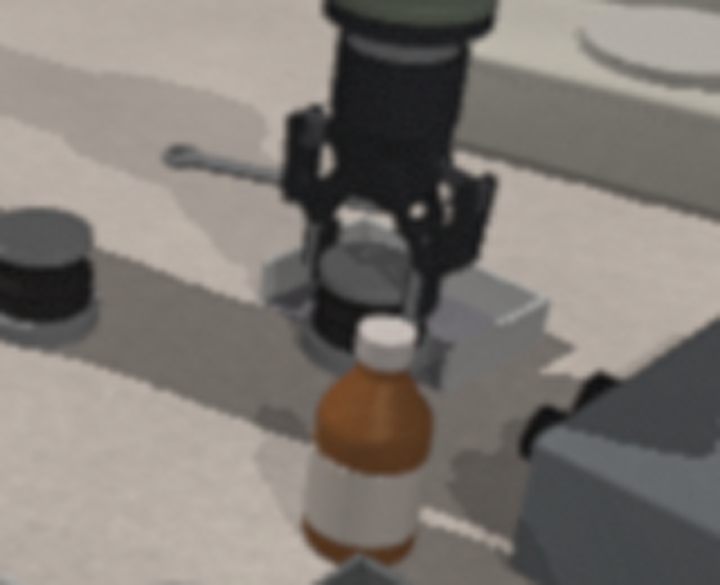

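The foot is at the mouth, half inside and centred between the walls, with the bottle clear in front. About 45 mm remain.

Call:
arm_command(targets=[[-3,-10,0,0.3,0,-0.5],[-1,-14,0,0,0,0],[0,-14,0,0,0,0],[0,-10,0,0,0,0],[0,-3,0,0,0,0],[0,0,0,0,0,0]])

```text
clock: 14.75
position: [0.6561, 0.2492, 0.0501]
tool_rot: [3.134, 0.0, -0.015]
force: [0.3, 0.0, 1.5]
grip_width: 0.067
```

Call:
arm_command(targets=[[0,0,0,0,0,0],[0,0,0,0,0,0],[0,0,0,0,0,0],[0,0,0,0,0,0],[0,0,-10,0,0,0],[0,0,-25,0,0,0],[0,0,-35,0,0,0],[0,0,-45,0,0,0]], grip=100)

```text
clock: 15.55
position: [0.6533, 0.2483, 0.1638]
tool_rot: [3.132, 0.01, -0.015]
force: [0.3, -0.2, 1.2]
grip_width: 0.0856
```

Call:
arm_command(targets=[[0,20,-40,0,0,0],[0,45,0,0,0,0],[0,48,0,0,0,0],[0,48,0,0,0,0],[0,48,0,0,0,0],[0,48,0,0,0,0],[0,48,0,0,0,0],[0,20,0,0,0,0]])

```text
clock: 16.35
position: [0.6508, -0.0815, 0.2217]
tool_rot: [3.138, -0.006, -0.007]
force: [-0.2, 0.3, -0.6]
grip_width: 0.0852
```

Run:
```python
from h import *
o=bot.observe(); print(o['clock'],o['position'],o['force'])
t=grab('top'); P=cloud(t)
for n,x,y in [('L',.496,.079),('soft',.655,.25),('R',.515,-.229)]:
    q=P[(np.abs(P[...,2]-.064)<.006)&(np.hypot(P[...,0]-x,P[...,1]-y)<.055)]
    print(n,len(q), q.mean(0).round(4) if len(q) else '')
q=P[(P[...,2]>.015)&(P[...,2]<.036)&(P[...,1]>.18)&(P[...,1]<.33)&(P[...,0]>.56)&(P[...,0]<.74)]; print(q.min(0),q.max(0))
save(t,'pics/t2.png',(110,100,250,220),5)
```

```text
16.35 [ 0.65082094 -0.08152852  0.22166704] [-0.21222993  0.25130549 -0.62751897]
L 501 [0.4959 0.0794 0.0638]
soft 479 [0.6575 0.2512 0.064 ]
R 0 
[0.57656233 0.20103115 0.01504011] [0.72546783 0.30725278 0.03599612]
```

View pics/t2.png

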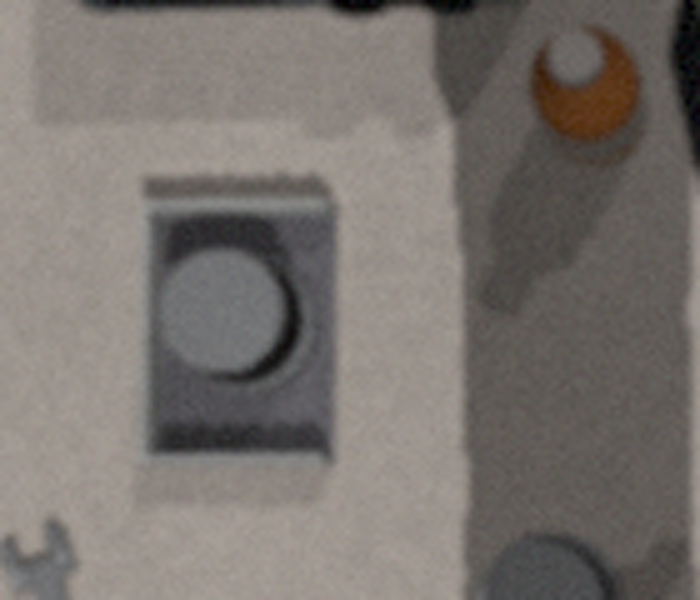

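The soft foot stands wholly inside the bay at (220,315) in the crop, with clear floor on the mouth side. Its centre is about 50 mm past the mouth line and its plate is at 64 mm. The arm is clear, so I hand in.

```bash
python3 -c "
from workcell import bot
print(bot.job_done())"
```

```text
the job is handed in; nothing more can be done
None
```

The middle foot was the soft one. I slid it along the bench into the scrap bay and handed the job in at about 16 s of the 69 s allowed.

- **Pressing:** from left to right, the feet pushed back with 18.8 N (at about 10.7 mm), 5.2 N (at about 11.6 mm) and about 19.4 N (at about 13 mm). The right foot was pressed about 3 mm deeper than asked, which is still short of the 14 mm stop.
- **Sliding:** I held the soft foot lightly near its top plate and dragged it without lifting. Pictures along the way showed it upright.
- **Last checks:**
  - The soft foot stood at (0.6575, 0.251), about 50 mm past the mouth line and about 6 mm off the bay's centreline. Its plate was back at 64 mm.
  - The left foot was within 1 mm of its start.
  - The arm was clear of everything.
- **Not rechecked:** the right foot was hidden by the arm in the final picture. It had not moved when I measured it after the pressing, and the arm didn't go near it again.

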